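# Put the bench block and the forming block away in the catch rack

## Robot

A 6-joint arm with a two-finger parallel gripper is mounted at the origin on the work surface. World frame = base frame: x ahead of the robot, y to its left, z up, the work surface at z = 0. Lengths are in mm, angles in rad, forces in N, time in s.
With the tool pointing down it reaches from about 275 to 1000 mm from the base axis. Payload 8.4 kg.
Tool frame: the origin (TCP) lies midway between the tips of the shut fingers; the grasp point (between the pads) lies 19 mm behind it (r.grip_point_offset is the distance from the TCP to the grasp point, in mm); z points along the fingers, y is the line along which they close (so a half turn about z gives the same grasp; the last joint's range is limited). The gripper opens to 85 mm and grips with 20 to 120 N. Pads are 22 mm wide; open, the fingers measure 114 mm over their backs; the gripper's body (76 mm by 85 mm) begins 54 mm behind the grasp point. The pads swing forward as they close: fully open they stand 13 mm farther back than shut.
Start: joints at [1.343, 0.353, 1.633, -0, 1.155, -0.002], TCP at [139.927, 609.137, 231.281] pointing down, gripper open.
Joint ranges: [-2.63, 2.63], [-0.92, 2.1], [0.06, 2.66], [-1.3, 4.44], [0, 2.69], [-3.02, 3.02]. Speed limits (rad/s): [2.22, 2.22, 2.79, 3.14, 3.14, 3.14].

## Interface

Orientations are given as [roll, pitch, yaw] about the fixed x, y, z axes, in that order (R = Rz(yaw) Ry(pitch) Rx(roll)).
In Python, from rig import r gives the robot as it stands. The module is installed in compiled form; this text tells all that it offers.
- The arm moves only by the shell command python3 -m creep 'ROWS' [FORCE]. ROWS is text: rows parted by semicolons, each of 7 numbers parted by spaces: the turn, a rotation vector about the tool's x, y, z in degrees, then the shift along the tool's x, y, z in m, then the closure in counts, from 0 (fully open) to 255 (shut). A call has 1 to 8 rows; each row is the pose to reach, as a shift and turn from the pose commanded when the call began, along the tool's axes at that moment; what a row does not reach only later rows make up. A row lasts 1/8 s, in which the tool goes at most 62.5 mm and 10.7 degrees, less where a joint would pass 70% of its speed; a pose out of reach is approached as far as the arm can. A call with a gripper value outside its range is refused whole. The fingers move at their own pace and stop on an object; FORCE is the grip in N (left out, the last holds). Time passes only in rows, so rows that repeat a pose let the fingers close. It gives the time, the measured TCP pose, the force, the opening and the grip force at its end, in the units of the state.
- r.sense(): the state, without advancing time (a new reading comes with each control period).
- r.grab_frame(name): name is "side" or "top" or "wrist"; returns a dict with "img" (420x560x3 uint8, red, green, blue), "range_z" (420x560 float32, mm along the optical axis (not along the pixel's ray), 0 where there is no reading), "K" (3x3 intrinsics, pixels), "world_from_camera" (4x4, takes a point from camera to world coordinates). Camera axes: x right, y up, looking along -z (the intrinsics and any distortion apply to the point x, -y, -z); pixel columns grow to the right and rows downward; lengths in mm; the calibration is good to about 2 mm. The wrist camera is an equidistant fisheye: a pixel r from the principal point sees the ray r / f radians off the axis. A picture is of the moment at which its call begins.
- r.sign_off(): hands the job in; it is judged then, once.
The state is a dict: "clock": time; "qpos": joint angles; "qvel": joint speeds; "joint_efforts": joint torques, N m; "eef_pos": TCP position; "tcp_rot": TCP orientation; "contact_force": force on the tool from outside, world axes, zero at the start; "wrist_torque": the same for the moment, N m; "opening": opening from 0.0 (shut) to 1.0 (fully open); "grasp_force": force on a finger pad.
Only numpy, scipy, OpenCV 4.12 (cv2) and the standard library are available. Lean on these libraries where they do the work, as an engineer would, in place of code of your own. Each camera call takes 0.05 s, during which the arm holds its last target. There are 200 camera calls.

## Task

Put the two steel blocks that lie on the bench away in the sloping rack, each lengthwise in the empty lane that fits it. Push each one up the lane so that its own leading edge lifts the drop catch and it slides under, until the catch has dropped fully down behind it and holds it in. Leave the wooden block in the rack and the other things on the bench undisturbed.

Things in the scene. Friction and masses are not known exactly. Their poses are not given: they have to be found in the camera images.
- bench_block_mid (a point): Flat steel bench block, a plain slab 90 x 60 x 16 mm (x, y, z), about 0.65 kg. Point at its centre; x along its length. It lies flat on the table. Its two ends are alike.
- forming_block_mid (a point): Steel forming block, a bar 100 x 44 x 18 mm (x, y, z), with half-round grooves cut across its top, about 0.55 kg. Point at its centre; x along its length. It lies flat on the table, grooves up. Its two ends serve equally.
- lane_wide_mouth (a point): Empty wide lane of the grey three-lane sloping rack, for the bench block (90 mm long). Point on the middle of the lane floor, right under the inner face of the catch's nose; x up the slope into the lane, y across, z square to the floor. Channel 65 mm wide between side guides 14 mm high, from x = 58 mm to the back stop at x = 98 mm, flared at x = 45 to 60. From x = -45 to 45 mm a bare tongue 46 mm wide: fingers have open air beside it.
- lane_narrow_mouth (a point): Empty narrow lane of the rack, for the forming block (100 mm long). Point on the middle of the lane floor, right under the inner face of the catch's nose; x up the slope into the lane, y across, z square to the floor. Channel 49 mm wide between side guides 14 mm high, from x = 58 mm to the back stop at x = 108 mm, flared at x = 45 to 60. From x = -45 to 45 mm a bare tongue 30 mm wide: fingers have open air beside it.
- catch_wide (a joint): Drop catch of the wide lane, rad: 0 down, 0.5 fully raised; falls by its weight (0.11 kg). Bar 12 mm wide over the centre line, hinge at lane x = 114 mm, 28 mm above the floor; at rest underside 25, top 31 mm up. Nose at x = -4 to 0, foot 4 mm up; 30-degree bevel from the foot to x = -41 mm, 26 mm up: a block pushed against it lifts it 0.1 to 0.2 rad; it drops when the rear end has passed x = 0.
- catch_narrow (a joint): Drop catch of the narrow lane, rad: 0 down, 0.5 fully raised; falls by its weight (0.11 kg). Bar 12 mm wide over the centre line, hinge at lane x = 124 mm, 28 mm above the floor; at rest underside 25, top 31 mm up. Nose at x = -4 to 0, foot 4 mm up; 30-degree bevel from the foot to x = -41 mm, 26 mm up: a block pushed against it lifts it 0.1 to 0.2 rad; it drops when the rear end has passed x = 0.
- stock_block_mid (a point): Wooden block 90 x 60 x 16 mm that already lies in the third lane of the rack behind its catch. Point at its centre. Leave it alone. The three lanes stand side by side 100 mm apart, in any order.
- rack: The grey steel rack, fixed to the table, 345 mm wide (y), lanes parallel to its x, 100 mm apart. Origin on the table right under the middle lane point (the lane points are in line, 105 mm above the table); x points into the rack. The lane floors rise away from the robot at 30 degrees: a smooth block let go half-way slides out. None of it stands more than 215 mm above the table.
- jar: Small glass jar with steel lid, 48 mm across, 62 mm high; bystander. Origin under its centre.
- tin: Squat round tin, 80 mm across, 32 mm high; bystander. Origin under its centre.
- hammer: Chasing hammer lying in front of the rack, 220 mm long along its y, 26 mm high; bystander. Origin on the table at mid-length.
- pliers: Pliers lying flat, 160 mm long along y, 12 mm high; bystander. Origin on the table near the joint.
- file: File with wooden handle lying flat, 245 mm long along y, 22 mm high; bystander. Origin on the table near mid-length.
- punch_stand: Wooden stand 75 x 110 mm (x, y) full of doming punches, 108 mm high in all; bystander. Origin under its centre.
Not all that is in view belongs to the job. What is shaped like the part that bears bench_block_mid but red or turquoise is not meant.

How it is judged (in metres and radians):
On the way, in this order (a step that is already met when the one before it is completed fails the run):
1. a block going up its lane lifts the catch with its own edge (((value of joint catch_wide above 0.09 rad and contact force between catch_wide and bench_block above 0.05 N) or (value of joint catch_narrow above 0.09 rad and contact force between catch_narrow and forming_block above 0.05 N))), for 0.05 s.
2. one of the two blocks is in its lane with the catch down behind it (((x of bench_block_mid in the frame of lane_wide_mouth between 0.042 and 0.056 m and y of bench_block_mid in the frame of lane_wide_mouth between -0.006 and 0.006 m and z of bench_block_mid in the frame of lane_wide_mouth between 0.004 and 0.012 m and angle between the x axis of bench_block_mid and the x axis of lane_wide_mouth, either way round below 0.12 rad and angle between the z axis of bench_block_mid and the z axis of lane_wide_mouth, either way round below 0.08 rad and value of joint catch_wide below 0.03 rad) or (x of forming_block_mid in the frame of lane_narrow_mouth between 0.047 and 0.061 m and y of forming_block_mid in the frame of lane_narrow_mouth between -0.006 and 0.006 m and z of forming_block_mid in the frame of lane_narrow_mouth between 0.005 and 0.013 m and angle between the x axis of forming_block_mid and the x axis of lane_narrow_mouth, either way round below 0.12 rad and angle between the z axis of forming_block_mid and the z axis of lane_narrow_mouth, either way round below 0.08 rad and value of joint catch_narrow below 0.03 rad))), for 0.2 s.
At the end, for the whole second after the job is handed in: Bench block in the wide lane, forming block in the narrow one: flat on the floor (4 mm), in line (0.12 rad), within 6 mm of its middle, rear end 3 mm short of to 11 mm past the nose's inner face; both catches down (below 0.03 rad), blocks at rest (x of bench_block_mid in the frame of lane_wide_mouth between 0.042 and 0.056 m and y of bench_block_mid in the frame of lane_wide_mouth between -0.006 and 0.006 m and z of bench_block_mid in the frame of lane_wide_mouth between 0.004 and 0.012 m and angle between the x axis of bench_block_mid and the x axis of lane_wide_mouth, either way round below 0.12 rad and angle between the z axis of bench_block_mid and the z axis of lane_wide_mouth, either way round below 0.08 rad and value of joint each of catch_wide, catch_narrow below 0.03 rad and x of forming_block_mid in the frame of lane_narrow_mouth between 0.047 and 0.061 m and y of forming_block_mid in the frame of lane_narrow_mouth between -0.006 and 0.006 m and z of forming_block_mid in the frame of lane_narrow_mouth between 0.005 and 0.013 m and angle between the x axis of forming_block_mid and the x axis of lane_narrow_mouth, either way round below 0.12 rad and angle between the z axis of forming_block_mid and the z axis of lane_narrow_mouth, either way round below 0.08 rad and linear speed of each of bench_block, forming_block below 0.02 m/s); the robot touches nothing.
It fails at once if a tool, the jar, the tin or the punch stand is shifted by more than 25 mm (distance of any of jar, tin, hammer, pliers, file, punch_stand from where it was at the start of the episode above 0.025 m).
It fails at once if the wooden block in the rack is shifted by more than 15 mm (distance of stock_block_mid from where it was at the start of the episode above 0.015 m).
It also fails if it takes over 64 s, if anything falls off the work surface, if the arm or the gripper's body presses on something with over 40 N, if the wrist force passes 120 N, or if a joint passes its speed limit or range.

## Working session

There is one attempt and no reset: what is moved stays moved. The work goes in short steps, Python scripts to look and compute and a shell command to move; the robot and the scene stay as the last step left them, time stands still between calls to the robot, and variables do not carry over. Pictures are saved under pics/ and viewed, at most 10 in all, crops included, and the job is handed in when it is done.

```bash
mkdir -p pics; ls; cat > h.py <<'E'
import numpy as np, cv2
from rig import r
from scipy.spatial.transform import Rotation as R
def get(n):
    f=r.grab_frame(n); return f
def pts(f):
    z=f["range_z"].astype(float);K=f["K"];h,w=z.shape
    u,v=np.meshgrid(np.arange(w),np.arange(h))
    P=np.stack([(u-K[0,2])/K[0,0]*z,-(v-K[1,2])/K[1,1]*z,-z,np.ones_like(z)],-1)
    W=P@f["world_from_camera"].T
    W[z<=0]=np.nan
    return W[...,:3]
E
python3 - <<'E'
from h import *
for n in("top","side"):
    f=get(n);cv2.imwrite(f"pics/{n}.png",f["img"][...,::-1]);print(n,f["K"],f["world_from_camera"].round(3),(f["range_z"]>0).mean())
    np.savez(f"{n}.npz",**f)
print(r.sense())
E
```

```text
pics
top [[410.59810125   0.         279.01356689]
 [  0.         410.59810125 213.78282183]
 [  0.           0.           1.        ]] [[-8.000000e-03  9.870000e-01 -1.620000e-01  2.367030e+02]
 [-1.000000e+00 -1.000000e-02 -1.200000e-02 -7.661200e+01]
 [-1.300000e-02  1.620000e-01  9.870000e-01  1.356472e+03]
 [ 0.000000e+00  0.000000e+00  0.000000e+00  1.000000e+00]] 0.9959056122448979
side [[418.55853742   0.         279.35741267]
 [  0.         418.55853742 209.21066484]
 [  0.           0.           1.        ]] [[ 8.940000e-01  2.420000e-01 -3.770000e-01 -2.753900e+01]
 [-4.480000e-01  4.620000e-01 -7.660000e-01 -1.006296e+03]
 [-1.200000e-02  8.530000e-01  5.210000e-01  7.602560e+02]
 [ 0.000000e+00  0.000000e+00  0.000000e+00  1.000000e+00]] 0.9960926870748299
{'clock': 0.1, 'qpos': array([ 1.34257150e+00,  3.53584380e-01,  1.63405020e+00, -1.53305253e-05,
        1.15521485e+00, -2.42236733e-03]), 'qvel': array([-3.91180074e-05, -7.63212671e-04, -8.87505226e-04,  9.43228120e-04,
        1.14058975e-03, -4.89740990e-04]), 'joint_efforts': array([-1.02560934e-03, -6.06358981e+01, -3.42817748e+01, -1.21946023e-04,
        4.05696686e-03,  1.31256260e-05]), 'eef_pos': array([139.85198077, 608.71390515, 230.6374244 ]), 'tcp_rot': array([-3.14033585e+00,  1.09734264e-05,  2.91579640e+00]), 'contact_force': array([0.03672198, 1.13194154, 0.4199038 ]), 'wrist_torque': array([-0.00990699, -0.02406136,  0.01211847]), 'grasp_force': 0.0, 'opening': 1.0010758444738477}
```

View pics/top.png

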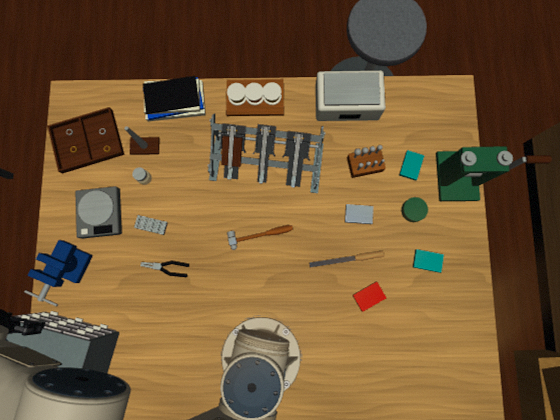

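View pics/side.png

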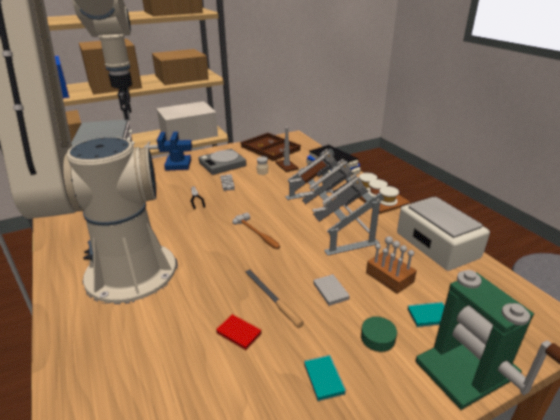

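Top view: the grey plain slab at (359,214) is the bench block. Lookalikes are red (370,296) and turquoise (429,261), (412,165), rejected by colour, and the round tin at (415,209). The grooved bar at (151,225) is the forming block. The rack is at (267,155), with the wooden block in the image-left lane (231,150). The empty lanes are the middle (265,155) and right (297,160). Next I take one close crop and measure.

```bash
python3 - <<'E'
from h import *
d=dict(np.load("top.npz"));W=pts(d);im=d["img"]
a=cv2.resize(im[105:200,200:335],None,fx=5,fy=5,interpolation=cv2.INTER_CUBIC)
b=cv2.resize(im[200:240,125:180],None,fx=5,fy=5);c=cv2.resize(im[195:235,335:390],None,fx=5,fy=5)
o=np.zeros((600,800,3),np.uint8);o[:475,:675]=a
o[400:600,0:275]=b;o[400:600,300:575]=c
cv2.imwrite("pics/crop.png",o[...,::-1])
hsv=cv2.cvtColor(im,cv2.COLOR_RGB2HSV)
def blk(x0,x1,y0,y1,h,name):
    m=np.zeros(im.shape[:2],np.uint8)
    sub=hsv[y0:y1,x0:x1]; m[y0:y1,x0:x1]=((sub[...,1]<70))*255
    m=cv2.morphologyEx(m,cv2.MORPH_CLOSE,np.ones((5,5)))
    cs,_=cv2.findContours(m,cv2.RETR_EXTERNAL,cv2.CHAIN_APPROX_NONE);c=max(cs,key=cv2.contourArea)
    K=d["K"];T=d["world_from_camera"]
    p=c[:,0].astype(float)
    ray=np.stack([(p[:,0]-K[0,2])/K[0,0],-(p[:,1]-K[1,2])/K[1,1],-np.ones(len(p))],1)@T[:3,:3].T
    s=(h-T[2,3])/ray[:,2]; Q=(T[:3,3]+ray*s[:,None])[:,:2]
    print(name,cv2.contourArea(c),cv2.minAreaRect(Q.astype(np.float32)),"z",np.nanmedian(W[m>0][:,2]))
blk(125,180,205,245,18,"form");blk(335,385,195,235,16,"bench")
# rack: high points
for y0 in [0]:
    reg=W[105:200,200:335].reshape(-1,3)
    print(np.nanmax(reg[:,2]))
E
```

```text
form 368.0 ((425.44110107421875, 365.5647277832031), (103.55680847167969, 44.24180221557617), 76.11166381835938) z 15.973262806403
bench 458.5 ((454.66424560546875, -323.5811462402344), (89.71783447265625, 61.46657943725586), 84.98539733886719) z 15.949282021415684
206.43395851920718
```

View pics/crop.png

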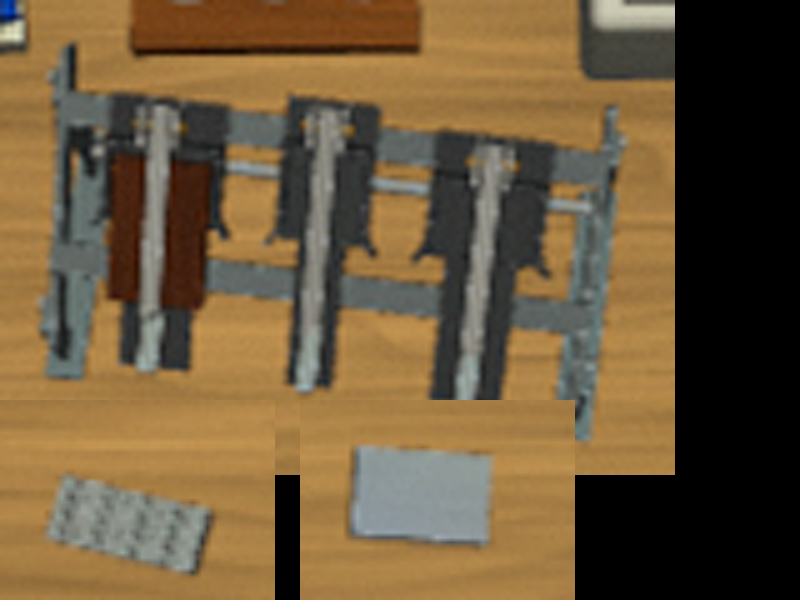

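The close crop shows the middle lane (tongue and flare narrower) is the narrow one and the right lane is the wide one. The wooden block is in the left lane. The grooved bar and the plain grey slab are confirmed, and their measured sizes match (103x44, 90x61). Now I measure the rack.

```bash
cat >> h.py <<'E'
def fitlane(W,sel):
    "plane fit of points sel -> normal, point"
    P=W[sel];P=P[np.isfinite(P).all(1)]
    for _ in range(4):
        c=P.mean(0);n=np.linalg.svd(P-c,full_matrices=False)[2][2];n*=np.sign(n[2])
        e=abs((P-c)@n);P=P[e<max(2*np.median(e),1.5)]
    return n,c,len(P)
E
python3 - <<'E'
from h import *
d=dict(np.load("top.npz"));W=pts(d);im=d["img"].astype(int)
hsv=cv2.cvtColor(d["img"],cv2.COLOR_RGB2HSV)
v,u=np.mgrid[:420,:560]
box=lambda x0,x1,y0,y1:(u>=x0)&(u<x1)&(v>=y0)&(v<y1)
dark=(hsv[...,2]<75)&(hsv[...,1]<90)
for name,b,hw in(("mid",box(254,278,126,184),24.5),("right",box(283,313,131,190),32.5)):
    sel=dark&b
    n,c,k=fitlane(W,sel); print(name,"n",n.round(3),"tilt",np.degrees(np.arccos(n[2])),k)
    az=np.arctan2(-n[1],-n[0]);print("az deg",np.degrees(az))
    H=(W-c)@n
    bar=b&(H>26)&(H<36)&(hsv[...,2]>90)
    P=W[bar]; print("bar n",len(P),"H med",np.median(H[bar]))
    l=cv2.fitLine(P[:,:2].astype(np.float32),cv2.DIST_HUBER,0,.01,.01).ravel();print("bar dir deg",np.degrees(np.arctan2(l[1],l[0])),l[2:])
    # tongue end & point of z=105 on the floor
    F=W[sel&(abs(H)<2.5)]
    x=np.array([np.cos(az),np.sin(az),0]);s=F@x;print("z range floor",F[:,2].min(),F[:,2].max())
    # lane pt: floor z=105 along bar line
    ld=l[:2]*np.sign(l[0]);p0=l[2:]
    # bar centre line projected onto floor along normal
    q=np.r_[p0,np.median(P[:,2])]
    zz=c[2]-(n[0]*(p0[0]-c[0])+n[1]*(p0[1]-c[1]))/n[2]
    # point on bar line top: 3d (p0, z of bar) with H=31
    zb=zz+31/n[2]; fl=np.r_[p0,zb]-31*n
    dirv=np.r_[ld,-(n[0]*ld[0]+n[1]*ld[1])/n[2]]
    print("lane mouth",(fl+dirv*(105-fl[2])/dirv[2]).round(1))
    print("floor min/max lat",np.percentile((F[F[:,2]>140]-fl)@np.array([-ld[1],ld[0],0]),[2,98]),np.percentile((F[F[:,2]<120]-fl)@np.array([-ld[1],ld[0],0]),[2,98]))
E
```

```text
mid n [-0.501  0.063  0.863] tilt 30.352071290955625 245
az deg -7.171901749158862
bar n 185 H med 30.57350492881912
bar dir deg -7.4648576 [627.32605  -16.892416]
z range floor 84.70790512930034 174.7733112114172
lane mouth [587.1 -11.5 105. ]
floor min/max lat [-26.0456847   25.43771945] [-11.5759186   14.13332919]
right n [-0.503  0.038  0.863] tilt 30.311317584988064 359
az deg -4.350892985723121
bar n 173 H med 31.192827930586123
bar dir deg -7.639867 [ 609.7411   -115.187706]
z range floor 82.79865355985544 169.07265696015952
lane mouth [ 574.8 -109.6  105. ]
floor min/max lat [-33.85673293  31.29443163] [-21.27773628  20.68857167]
```

```bash
cat >> h.py <<'E'
def plan(p,yaw,tilt=0):
    "shift/turn in tool axes to TCP target p (mm), tool x at azimuth yaw deg, tool leaning back by tilt deg so tool x rises"
    s=r.sense();R0=R.from_euler('xyz',s["tcp_rot"])
    Rt=R.from_euler('z',yaw,degrees=True)*R.from_euler('y',-tilt,degrees=True)*R.from_euler('x',180,degrees=True)
    print("turn deg",(R0.inv()*Rt).as_rotvec(degrees=True).round(1),"shift m",(R0.inv().apply(np.array(p)-s["eef_pos"])/1000).round(4))
E
python3 -c "
from h import *
plan([417.7,334.5,120],76.1)"
```

```text
turn deg [-0.1  0.1 91. ] shift m [-0.3322 -0.2049  0.1109]
```

```bash
python3 -m creep '0 0 91 -0.332 -0.205 0.111 0;0 0 91 -0.332 -0.205 0.111 0;0 0 91 -0.332 -0.205 0.111 0;0 0 91 -0.332 -0.205 0.111 0;0 0 91 -0.332 -0.205 0.111 0;0 0 91 -0.332 -0.205 0.111 0;0 0 91 -0.332 -0.205 0.111 0;0 0 91 -0.332 -0.205 0.111 0'
python3 - <<'E'
from h import *
plan([417.7,334.5,2.5],76.1)
f=get("wrist");cv2.imwrite("pics/w1.png",f["img"][...,::-1]);print(f["K"],f["world_from_camera"].round(2))
E
```

```text
clock: 1.1
eef_pos: [418.6, 332.8, 119.2]
tcp_rot: [-3.141, 0.002, 1.407]
contact_force: [-0.1, -0.2, -0.4]
opening: 0.997
grasp_force: 0.0
turn deg [-0.1  0.1  4.5] shift m [ 0.0017 -0.001   0.1167]
[[325.1922621    0.         275.11978634]
 [  0.         325.1922621  215.44787876]
 [  0.           0.           1.        ]] [[ 9.9000e-01  1.6000e-01  4.0000e-02  4.3039e+02]
 [-1.6000e-01  9.5000e-01  2.6000e-01  3.9807e+02]
 [-0.0000e+00 -2.6000e-01  9.6000e-01  2.6231e+02]
 [ 0.0000e+00  0.0000e+00  0.0000e+00  1.0000e+00]]
```

View pics/w1.png

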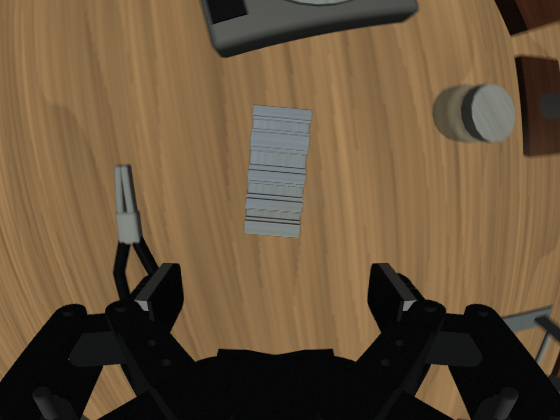

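The wrist view shows the grooved bar at (278,172), near upright in the image, with pliers at left and the jar at right (488,112). I measure it from here for the grasp.

```bash
cat >> h.py <<'E'
def wray(f,p):
    K=f["K"];p=np.asarray(p,float);x=(p[:,0]-K[0,2])/K[0,0];y=(p[:,1]-K[1,2])/K[1,1];t=np.hypot(x,y)
    s=np.where(t>1e-9,np.sin(t)/np.maximum(t,1e-9),1)
    return np.stack([x*s,-y*s,-np.cos(t)],1)@f["world_from_camera"][:3,:3].T
def wplane(f,p,h):
    d=wray(f,p);o=f["world_from_camera"][:3,3];return o+d*((h-o[2])/d[:,2])[:,None]
def wblock(f,h,box,smax=70):
    hsv=cv2.cvtColor(f["img"],cv2.COLOR_RGB2HSV);m=np.zeros(hsv.shape[:2],np.uint8);x0,x1,y0,y1=box
    m[y0:y1,x0:x1]=((hsv[y0:y1,x0:x1,1]<smax)&(hsv[y0:y1,x0:x1,2]>50))*255
    m=cv2.morphologyEx(cv2.morphologyEx(m,cv2.MORPH_OPEN,np.ones((3,3))),cv2.MORPH_CLOSE,np.ones((9,9)))
    c=max(cv2.findContours(m,cv2.RETR_EXTERNAL,cv2.CHAIN_APPROX_NONE)[0],key=cv2.contourArea)[:,0]
    print("px",cv2.boundingRect(c));return cv2.minAreaRect(wplane(f,c,h)[:,:2].astype(np.float32))
E
python3 - <<'E'
from h import *
f=get("wrist");print(wblock(f,18,(200,360,70,258)))
E
```

```text
px (245, 107, 66, 131)
((425.3424987792969, 365.0174255371094), (100.04203033447266, 44.096309661865234), 75.917724609375)
```

```bash
python3 -c "
from h import *
plan([417.5,334.0,2.5],75.9)"
python3 -m creep '0 0 4.7 0.001 -0.001 0.06 0;0 0 4.7 0.001 -0.001 0.09 0;0 0 4.7 0.001 -0.001 0.105 0;0 0 4.7 0.001 -0.001 0.1165 0;0 0 4.7 0.001 -0.001 0.1165 0'
python3 -c "
from h import *
plan([417.5,334.0,2.5],75.9)"
```

```text
turn deg [-0.  0.  5.] shift m [-0.0002 -0.0002  0.1173]
clock: 1.82
eef_pos: [416.8, 336.3, 3.8]
tcp_rot: [-3.142, 0.0, 1.335]
contact_force: [0.9, 0.1, 1.0]
opening: 0.999
grasp_force: 0.0
turn deg [-0.   0.   0.6] shift m [-0.0021  0.0013  0.0013]
```

Settle and close.

```bash
python3 -m creep '0 0 0.6 -0.002 0.001 0.001 0;0 0 0.6 -0.002 0.001 0.001 0;0 0 0.6 -0.002 0.001 0.001 255;0 0 0.6 -0.002 0.001 0.001 255;0 0 0.6 -0.002 0.001 0.001 255;0 0 0.6 -0.002 0.001 0.001 255;0 0 0.6 -0.002 0.001 0.001 255;0 0 0.6 -0.002 0.001 0.001 255' 100
```

```text
clock: 2.82
eef_pos: [417.4, 334.1, 3.5]
tcp_rot: [3.141, -0.0, 1.324]
contact_force: [-2.0, -0.8, 9.3]
opening: 0.481
grasp_force: 101.9
```

```bash
cat >> h.py <<'E'
MID=np.array([587.1,-11.5,105.]);WIDE=np.array([574.8,-109.6,105.]);AZ=-7.5
def lane(o,x,y,z):
    M=(R.from_euler('z',AZ,degrees=True)*R.from_euler('y',-30,degrees=True)).as_matrix()
    return o+M@np.array([x,y,z])
def inlane(o,p):
    M=(R.from_euler('z',AZ,degrees=True)*R.from_euler('y',-30,degrees=True)).as_matrix();return M.T@(np.asarray(p)-o)
E
python3 -m creep '0 0 0 0 0 -0.06 255;0 0 0 0 0 -0.12 255;0 0 0 0 0 -0.18 255;0 0 0 0 0 -0.18 255'
python3 -c "
from h import *
p=lane(MID,-130,0,83.5);print(p)
plan(p,AZ,30)"
```

```text
clock: 3.32
eef_pos: [419.4, 335.6, 187.0]
tcp_rot: [3.137, -0.006, 1.323]
contact_force: [0.7, 0.4, -4.5]
opening: 0.48
grasp_force: 105.3
[434.08704031   8.64453831 112.31312122]
turn deg [-21.8  24.   81.2] shift m [-0.3139  0.094   0.0732]
```

```bash
python3 -m creep '-21.8 24 81.2 -0.314 0.094 -0.03 255;-21.8 24 81.2 -0.314 0.094 -0.03 255;-21.8 24 81.2 -0.314 0.094 -0.03 255;-21.8 24 81.2 -0.314 0.094 -0.03 255;-21.8 24 81.2 -0.314 0.094 -0.03 255;-21.8 24 81.2 -0.314 0.094 0.03 255;-21.8 24 81.2 -0.314 0.094 0.073 255;-21.8 24 81.2 -0.314 0.094 0.073 255'
python3 -m creep '0 0 0 0 0 0 255'
python3 - <<'E'
from h import *
plan(lane(MID,-130,0,83.5),AZ,30)
f=get("wrist");cv2.imwrite("pics/w2.png",f["img"][...,::-1]);np.savez("w2.npz",**f)
E
```

```text
clock: 4.32
eef_pos: [427.5, -4.4, 117.5]
tcp_rot: [3.05, -0.43, 0.108]
contact_force: [0.8, -1.0, -4.9]
opening: 0.482
grasp_force: 105.2
clock: 4.45
eef_pos: [429.0, -3.8, 119.0]
tcp_rot: [3.048, -0.431, 0.114]
contact_force: [-0.6, 0.7, -5.3]
opening: 0.485
grasp_force: 105.1
turn deg [-1.1  4.7 12.7] shift m [ 0.003  -0.0126  0.0076]
```

View pics/w2.png

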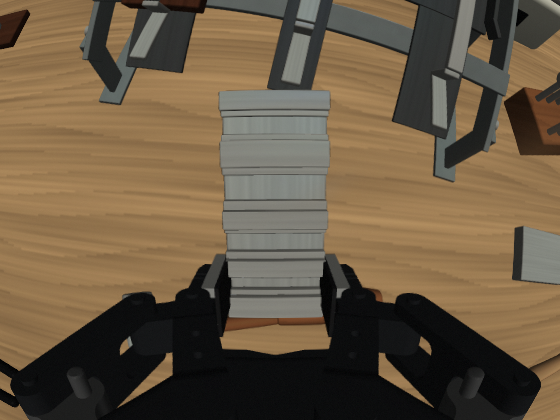

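The wrist view shows the bar held straight between the fingers (275,200), with the narrow lane's tongue and catch ahead at (300,45). Correct the remaining turn, then measure the tongue from here.

```bash
python3 -m creep '-1.1 4.7 12.7 0.003 -0.013 0.008 255;-1.1 4.7 12.7 0.003 -0.013 0.008 255;-1.1 4.7 12.7 0.003 -0.013 0.008 255;-1.1 4.7 12.7 0.003 -0.013 0.008 255'
python3 - <<'E'
from h import *
plan(lane(MID,-130,0,83.5),AZ,30); print(inlane(MID,r.sense()["eef_pos"]))
f=get("wrist");cv2.imwrite("pics/w3.png",f["img"][...,::-1]);np.savez("w3.npz",**f)
E
```

```text
clock: 5.0
eef_pos: [437.4, 5.8, 115.5]
tcp_rot: [3.126, -0.525, -0.11]
contact_force: [-0.8, -0.6, -4.2]
opening: 0.486
grasp_force: 105.3
turn deg [ 0.3 -0.1  1.1] shift m [-0.0047 -0.0025  0.0009]
[-125.21030058   -2.40994677   84.46588235]
```

View pics/w3.png

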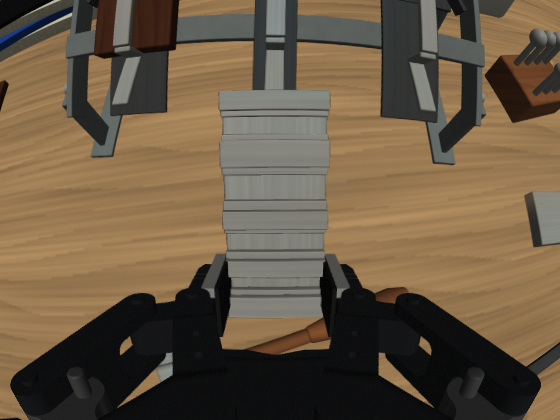

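The narrow tongue is dead ahead, with edges at about x=253 and x=297 near row 75 and the block centred at 275. I check this numerically.

```bash
cat >> h.py <<'E'
M=(R.from_euler('z',AZ,degrees=True)*R.from_euler('y',-30,degrees=True)).as_matrix()
def wlane(f,p,o,h):
    "rays onto the plane h above the lane floor, lane coordinates"
    d=wray(f,p)@M;c=M.T@(f["world_from_camera"][:3,3]-o);return c+d*((h-c[2])/d[:,2])[:,None]
def tongue(f,o,rows,cx,h=0):
    hsv=cv2.cvtColor(f["img"],cv2.COLOR_RGB2HSV)
    for v in rows:
        w=np.where((hsv[v,cx[0]:cx[1],1]>105))[0]+cx[0]   # wooden table
        m=(cx[0]+cx[1])//2;l=w[w<m];q=w[w>m]
        if len(l) and len(q): print(v,l.max()+.5,q.min()-.5,wlane(f,[[l.max()+.5,v],[q.min()-.5,v]],o,h).round(1).tolist())
E
python3 - <<'E'
from h import *
f=dict(np.load("w3.npz"));tongue(f,MID,range(52,88,6),(230,320))
print("block edges",wlane(f,[[219.5,100],[329.5,100]],MID,84.5-3.5+18).round(1))
E
```

```text
52 253.5 296.5 [[-3.0, 14.0, 0.0], [-2.4, -15.7, 0.0]]
58 252.5 296.5 [[-7.4, 14.6, 0.0], [-6.8, -15.8, 0.0]]
64 252.5 296.5 [[-11.8, 14.5, 0.0], [-11.2, -15.8, 0.0]]
70 252.5 295.5 [[-16.1, 14.4, 0.0], [-15.6, -15.2, 0.0]]
76 252.5 295.5 [[-20.5, 14.3, 0.0], [-19.9, -15.3, 0.0]]
82 252.5 295.5 [[-24.8, 14.2, 0.0], [-24.2, -15.4, 0.0]]
block edges [[-46.4  20.5  99. ]
 [-45.6 -22.5  99. ]]
```

```bash
python3 -m creep '0.3 -0.1 1.1 -0.005 0.002 0.03 255;0.3 -0.1 1.1 -0.005 0.002 0.055 255;0.3 -0.1 1.1 -0.005 0.002 0.07 255;0.3 -0.1 1.1 -0.005 0.002 0.076 255;0.3 -0.1 1.1 -0.005 0.002 0.076 255;0.3 -0.1 1.1 -0.005 0.002 0.076 255'
python3 - <<'E'
from h import *
s=r.sense();print(inlane(MID,s["eef_pos"]).round(1),s["contact_force"].round(1));plan(lane(MID,-130,-.6,7.5),AZ,30)
E
```

```text
clock: 5.8
eef_pos: [478.1, -4.3, 78.1]
tcp_rot: [-3.136, -0.479, -0.129]
contact_force: [-1.4, 1.0, 2.8]
opening: 0.488
grasp_force: 106.4
[-107.9   -7.1   31.2] [-1.4  1.   2.8]
turn deg [-0.3  2.5  0.1] shift m [-0.0211 -0.0064  0.0247]
```

```bash
python3 -m creep '0 0 0 0 0 0 255'
python3 - <<'E'
from h import *
s=r.sense();print(s["qpos"].round(3),s["qvel"].round(2),inlane(MID,s["eef_pos"]).round(1));plan(lane(MID,-130,-.6,7.5),AZ,30)
E
```

```text
clock: 5.92
eef_pos: [477.8, -4.4, 77.9]
tcp_rot: [-3.137, -0.479, -0.13]
contact_force: [-0.9, 1.2, 1.9]
opening: 0.488
grasp_force: 106.4
[ 0.04   0.246  2.401 -1.294  0.076  3.015] [-0.    0.    0.   -0.    0.    0.01] [-108.2   -7.3   31.2]
turn deg [-0.3  2.6  0. ] shift m [-0.0207 -0.0066  0.0247]
```

The wrist went singular: q5≈0, q4 and q6 at their limits. A tool square to the lane floor this close to the base doesn't work. I will set the bar down on free table at about (440,230) and regrasp it with the tool tilted 20° relative to the block, so the tool leans only 10° in the lane.

```bash
python3 -m creep '0 0 0 0 0 -0.05 255;0 0 0 0 0 -0.1 255;0 0 0 0 0 -0.1 255'
python3 - <<'E'
from h import *
print(r.sense()["qpos"].round(2));plan([412,214,110],30)
E
```

```text
clock: 6.3
eef_pos: [445.8, -12.3, 146.5]
tcp_rot: [3.115, -0.486, -0.135]
contact_force: [0.5, -1.3, -4.9]
opening: 0.483
grasp_force: 105.3
[ 0.06  0.02  2.41 -0.46  0.26  2.19]
turn deg [ 10.6 -26.4 -37.4] shift m [-0.0737 -0.2197 -0.0035]
```

```bash
python3 -m creep '10.6 -26.4 -37.4 -0.074 -0.22 -0.004 255;10.6 -26.4 -37.4 -0.074 -0.22 -0.004 255;10.6 -26.4 -37.4 -0.074 -0.22 -0.004 255;10.6 -26.4 -37.4 -0.074 -0.22 -0.004 255;10.6 -26.4 -37.4 -0.074 -0.22 -0.004 255;10.6 -26.4 -37.4 -0.074 -0.22 -0.004 255;10.6 -26.4 -37.4 -0.074 -0.22 -0.004 255;10.6 -26.4 -37.4 -0.074 -0.22 -0.004 255'
python3 - <<'E'
from h import *
print(r.sense()["qpos"].round(2));plan([412,214,5],30)
E
```

```text
clock: 7.3
eef_pos: [413.0, 213.6, 110.8]
tcp_rot: [3.139, -0.003, 0.523]
contact_force: [-0.5, 0.1, -4.3]
opening: 0.485
grasp_force: 105.3
[ 0.48  0.27  2.08 -0.    0.79  1.53]
turn deg [ 0.2 -0.2 -0. ] shift m [-0.001  -0.0011  0.1057]
```

```bash
python3 -m creep '0 0 0 -0.001 -0.001 0.05 255;0 0 0 -0.001 -0.001 0.085 255;0 0 0 -0.001 -0.001 0.1 255;0 0 0 -0.001 -0.001 0.1065 255;0 0 0 -0.001 -0.001 0.1065 255;0 0 0 -0.001 -0.001 0.1065 0;0 0 0 -0.001 -0.001 0.1065 0;0 0 0 -0.001 -0.001 0.1065 0'
python3 -m creep '0 0 0 0 0 -0.06 0;0 0 0 0 0 -0.12 0;0 0 0 0 0 -0.12 0'
python3 - <<'E'
from h import *
f=get("wrist");b=wblock(f,18,(190,370,60,258));print(b)
cv2.imwrite("pics/w4.png",f["img"][...,::-1])
E
```

```text
clock: 8.3
eef_pos: [413.2, 215.0, 4.9]
tcp_rot: [3.139, -0.005, 0.524]
contact_force: [-0.3, 0.3, -0.1]
opening: 1.001
grasp_force: 0.0
clock: 8.68
eef_pos: [415.0, 216.3, 128.6]
tcp_rot: [3.138, -0.012, 0.524]
contact_force: [0.3, -0.0, 0.6]
opening: 1.002
grasp_force: 0.0
px (246, 113, 57, 124)
((442.2395935058594, 231.29884338378906), (99.8775863647461, 43.7669677734375), 30.7231388092041)
```

```bash
python3 -c "
from h import *
plan([411.2,212.9,60],30.7,-20);plan([411.2,212.9,7],30.7,-20)"
```

```text
turn deg [  0.1 -20.5  -0.7] shift m [-0.0039  0.0008  0.0665]
turn deg [  0.1 -20.5  -0.7] shift m [-0.0044  0.0007  0.1195]
```

```bash
python3 -m creep '0 -20.5 -0.7 -0.004 0.001 0.03 0;0 -20.5 -0.7 -0.004 0.001 0.066 0;0 -20.5 -0.7 -0.004 0.001 0.09 0;0 -20.5 -0.7 -0.004 0.001 0.105 0;0 -20.5 -0.7 -0.004 0.001 0.1195 0;0 -20.5 -0.7 -0.004 0.001 0.1195 0'
python3 -c "
from h import *
plan([411.2,212.9,7],30.7,-20)"
```

```text
clock: 9.48
eef_pos: [409.0, 211.4, 4.4]
tcp_rot: [3.141, 0.356, 0.536]
contact_force: [-0.2, -0.7, 0.4]
opening: 0.999
grasp_force: 0.0
turn deg [0.  0.4 0. ] shift m [ 0.0016 -0.0002 -0.0033]
```

```bash
python3 -m creep '0 0.4 0 0.002 0 -0.003 0;0 0.4 0 0.002 0 -0.003 0;0 0.4 0 0.002 0 -0.003 255;0 0.4 0 0.002 0 -0.003 255;0 0.4 0 0.002 0 -0.003 255;0 0.4 0 0.002 0 -0.003 255;0 0.4 0 0.002 0 -0.003 255;0 0.4 0 0.002 0 -0.003 255' 110
python3 -m creep '0 0 0 0 0 -0.06 255;0 0 0 0 0 -0.12 255;0 0 0 0 0 -0.12 255'
python3 - <<'E'
from h import *
f=get("wrist");cv2.imwrite("pics/w5.png",f["img"][...,::-1])
plan(lane(MID,-125,-.6,60),AZ,10)
E
```

```text
clock: 10.48
eef_pos: [412.5, 213.4, 7.7]
tcp_rot: [3.141, 0.348, 0.536]
contact_force: [0.3, -0.0, 10.4]
opening: 0.478
grasp_force: 111.3
clock: 10.85
eef_pos: [450.8, 236.1, 122.9]
tcp_rot: [3.14, 0.339, 0.536]
contact_force: [-0.7, -0.3, -5.0]
opening: 0.479
grasp_force: 114.2
turn deg [ 3.3 28.6 38.5] shift m [-0.1     0.1975  0.0637]
```

View pics/w5.png

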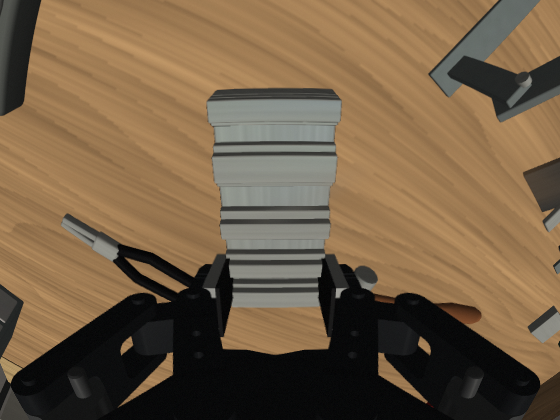

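The view shows the bar held straight with the tilted tool; pliers at left and hammer at right are clear. Moving to the mouth.

```bash
python3 -m creep '3.3 28.6 38.5 -0.106 0.197 0.02 255;3.3 28.6 38.5 -0.106 0.197 0.02 255;3.3 28.6 38.5 -0.106 0.197 0.02 255;3.3 28.6 38.5 -0.106 0.197 0.02 255;3.3 28.6 38.5 -0.106 0.197 0.04 255;3.3 28.6 38.5 -0.106 0.197 0.06 255;3.3 28.6 38.5 -0.106 0.197 0.06 255'
python3 - <<'E'
from h import *
s=r.sense();print(s["qpos"].round(2),inlane(MID,s["eef_pos"]).round(1))
plan(lane(MID,-133,-.6,25),AZ,10)
f=get("wrist");cv2.imwrite("pics/w6.png",f["img"][...,::-1]);tongue(f,MID,range(40,100,8),(220,330))
E
```

```text
clock: 11.78
eef_pos: [440.4, 3.1, 96.6]
tcp_rot: [3.138, -0.164, -0.131]
contact_force: [-0.4, 0.1, -4.5]
opening: 0.474
grasp_force: 114.4
[ 0.03  0.2   2.24 -0.06  0.54  1.77] [-131.8   -4.7   66.4]
turn deg [0.2 0.6 0. ] shift m [ 0.0134 -0.0042  0.0392]
40 237.5 295.5 [[-33.3, 14.5, 0.0], [-33.6, -15.7, 0.0]]
48 237.5 295.5 [[-37.7, 14.6, 0.0], [-38.0, -15.8, 0.0]]
56 238.5 294.5 [[-42.2, 14.2, 0.0], [-42.4, -15.4, 0.0]]
64 274.5 275.5 [[-46.9, -4.8, 0.0], [-46.9, -5.4, 0.0]]
72 274.5 275.5 [[-51.4, -4.8, 0.0], [-51.4, -5.4, 0.0]]
80 274.5 275.5 [[-55.9, -4.8, 0.0], [-55.9, -5.4, 0.0]]
88 247.5 327.5 [[-60.3, 9.9, 0.0], [-59.9, -33.9, 0.0]]
```

```bash
python3 -m creep '0.2 0.6 0 0.006 -0.004 0.018 255;0.2 0.6 0 0.013 -0.004 0.039 255;0.2 0.6 0 0.013 -0.004 0.039 255;0.2 0.6 0 0.013 -0.004 0.039 255'
python3 - <<'E'
from h import *
s=r.sense();print(s["qpos"].round(2),inlane(MID,s["eef_pos"]).round(1),s["contact_force"].round(1))
plan(lane(MID,-133,-.6,10.5),AZ,10);plan(lane(MID,-110,-.6,10.5),AZ,10)
E
```

```text
clock: 12.32
eef_pos: [464.3, 5.0, 63.6]
tcp_rot: [-3.141, -0.182, -0.13]
contact_force: [0.2, 0.5, -4.4]
opening: 0.476
grasp_force: 114.5
[ 0.03  0.29  2.23 -0.06  0.44  1.78] [-128.     0.4   26.1] [ 0.2  0.5 -4.4]
turn deg [-0.1 -0.4  0. ] shift m [0.0005 0.001  0.0164]
turn deg [-0.1 -0.4  0. ] shift m [0.0222 0.001  0.0087]
```

```bash
python3 -m creep '-0.1 -0.4 0 0.0005 0.001 0.0164 255;-0.1 -0.4 0 0.0005 0.001 0.0164 255;-0.1 -0.4 0 0.006 0.001 0.0146 255;-0.1 -0.4 0 0.0109 0.001 0.0127 255;-0.1 -0.4 0 0.0109 0.001 0.0127 255'
python3 - <<'E'
from h import *
s=r.sense();print(inlane(MID,s["eef_pos"]).round(1),s["contact_force"].round(1))
plan(lane(MID,-120,-.6,8),AZ,10)
f=get("side");cv2.imwrite("pics/s2.png",cv2.resize(f["img"][110:270,230:430],None,fx=4,fy=4*160/160,interpolation=cv2.INTER_CUBIC)[:600,:,::-1])
E
```

```text
clock: 12.95
eef_pos: [478.5, 2.2, 53.7]
tcp_rot: [3.141, -0.177, -0.131]
contact_force: [0.1, -0.5, -5.0]
opening: 0.475
grasp_force: 114.5
[-120.5   -0.6   10.3] [ 0.1 -0.5 -5. ]
turn deg [ 0.  -0.2  0. ] shift m [ 0.0012 -0.      0.002 ]
```

View pics/s2.png

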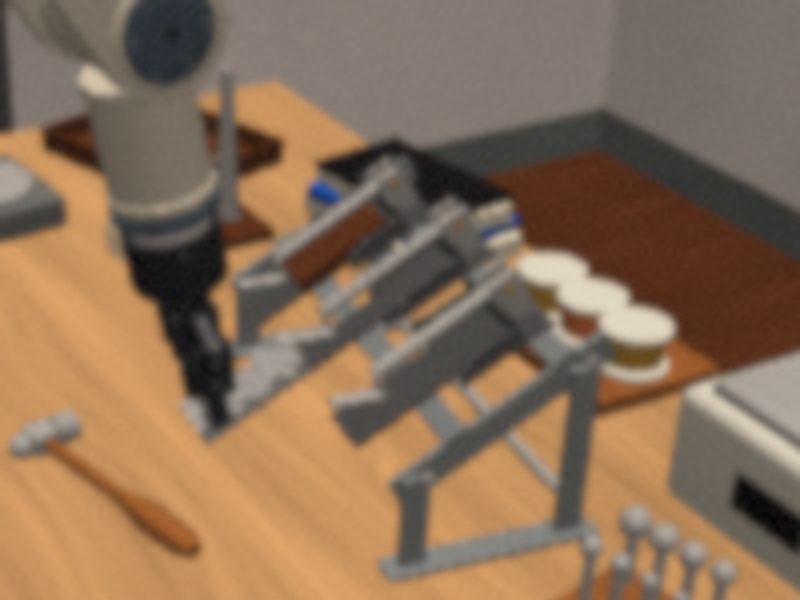

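The side view shows the bar in line with the middle lane at (270,375), its front at the tongue end and the hammer clear. Now pushing up, slowly.

```bash
python3 -m creep '0 -0.2 0 0.006 0 0 255;0 -0.2 0 0.012 0 -0.0025 255;0 -0.2 0 0.018 0 -0.0045 255;0 -0.2 0 0.0245 0 -0.007 255;0 -0.2 0 0.0245 0 -0.007 255'
python3 - <<'E'
from h import *
s=r.sense();print(inlane(MID,s["eef_pos"]).round(1),(M.T@s["contact_force"]).round(1))
for x in(-75,-50,-25,0,17):plan(lane(MID,x,-.6,8),AZ,10)
E
```

```text
clock: 13.62
eef_pos: [501.4, -0.9, 64.5]
tcp_rot: [3.141, -0.174, -0.131]
contact_force: [-0.2, 0.7, -3.1]
opening: 0.477
grasp_force: 114.6
[-95.1  -0.7   8.2] [-1.8  0.7 -2.5]
turn deg [0. 0. 0.] shift m [ 0.0189 -0.     -0.0067]
turn deg [0. 0. 0.] shift m [ 0.0424 -0.     -0.0153]
turn deg [0. 0. 0.] shift m [ 0.0659 -0.     -0.0238]
turn deg [0. 0. 0.] shift m [ 0.0894 -0.     -0.0324]
turn deg [0. 0. 0.] shift m [ 0.1053 -0.     -0.0382]
```

```bash
python3 -m creep '0 0 0 0.007 0 -0.0025 255;0 0 0 0.014 0 -0.005 255;0 0 0 0.021 0 -0.0075 255;0 0 0 0.028 0 -0.010 255;0 0 0 0.035 0 -0.0125 255;0 0 0 0.0424 0 -0.0153 255;0 0 0 0.0424 0 -0.0153 255'
python3 - <<'E'
from h import *
s=r.sense();print(inlane(MID,s["eef_pos"]).round(1),(M.T@s["contact_force"]).round(1))
for x in(-25,0,17):plan(lane(MID,x,-.6,8),AZ,10)
f=get("wrist");tongue(f,MID,range(20,90,8),(230,320))
cv2.imwrite("pics/w7.png",f["img"][...,::-1])
E
```

```text
clock: 14.5
eef_pos: [540.6, -6.0, 87.2]
tcp_rot: [3.141, -0.175, -0.13]
contact_force: [-1.0, -0.0, 0.3]
opening: 0.477
grasp_force: 115.1
[-49.4  -0.6   8. ] [-0.8 -0.2  0.8]
turn deg [ 0. -0.  0.] shift m [ 0.023  -0.     -0.0084]
turn deg [ 0. -0.  0.] shift m [ 0.0465  0.     -0.0169]
turn deg [ 0. -0.  0.] shift m [ 0.0624  0.     -0.0227]
60 233.5 316.5 [[46.5, 14.0, 0.0], [46.5, -15.7, 0.0]]
68 233.5 316.5 [[43.5, 14.1, 0.0], [43.5, -15.9, 0.0]]
76 233.5 315.5 [[40.5, 14.2, 0.0], [40.5, -15.6, 0.0]]
84 233.5 315.5 [[37.4, 14.4, 0.0], [37.4, -15.7, 0.0]]
```

View pics/w7.png

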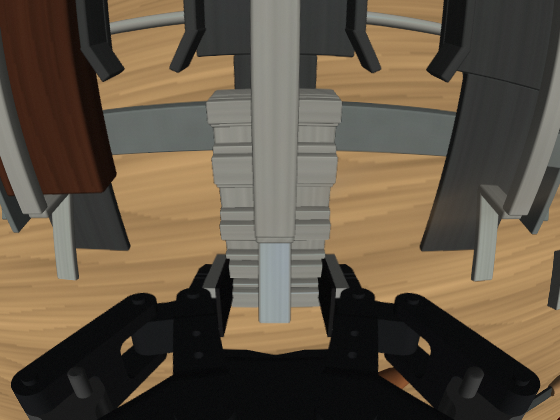

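The bar is under the raised catch and centred on the lane (tongue edges at 233 and 316, bar centre 275), with the flare open ahead. Pushing on to the end.

```bash
python3 -m creep '0 0 0 0.009 0 -0.0033 255;0 0 0 0.018 0 -0.0066 255;0 0 0 0.027 0 -0.0099 255;0 0 0 0.036 0 -0.0131 255;0 0 0 0.045 0 -0.0164 255;0 0 0 0.053 0 -0.0193 255;0 0 0 0.06 0 -0.0219 255;0 0 0 0.0655 0 -0.0239 255'
python3 -m creep '0 0 0 0 0 0 255;0 0 0 0 0 0 255'
python3 - <<'E'
from h import *
s=r.sense();print(inlane(MID,s["eef_pos"]).round(1),(M.T@s["contact_force"]).round(1))
f=get("wrist");np.savez("w8.npz",**f);cv2.imwrite("pics/w8.png",f["img"][...,::-1])
# bar top surface height from range, column profile
z=f["range_z"];print(z[100:340:20,275].round(0))
g=get("top");W=pts(g);hsv=cv2.cvtColor(g["img"],cv2.COLOR_RGB2HSV)
L=(W-MID)@M;b=(abs(L[...,1])<5)&(L[...,0]>-45)&(L[...,0]<110)&(L[...,2]>10)&(L[...,2]<80)
for x in range(-45,110,15):
    k=b&(L[...,0]>=x)&(L[...,0]<x+15);print(x,k.sum(),np.median(L[...,2][k]).round(1) if k.any() else None)
E
```

```text
clock: 15.55
eef_pos: [599.1, -13.8, 121.3]
tcp_rot: [3.141, -0.172, -0.13]
contact_force: [-4.7, 1.3, -0.2]
opening: 0.474
grasp_force: 115.2
clock: 15.8
eef_pos: [599.9, -13.8, 121.8]
tcp_rot: [3.141, -0.175, -0.13]
contact_force: [-0.1, -0.4, 2.9]
opening: 0.48
grasp_force: 115.3
[19.7 -0.6  8. ] [ 1.4 -0.4  2.5]
[ 85.  88.  93.  96. 100. 104. 110. 114. 120. 126. 133. 141.]
-45 0 None
-30 0 None
-15 0 None
0 0 None
15 0 None
30 0 None
45 0 None
60 0 None
75 0 None
90 0 None
105 0 None
```

```bash
cat >> h.py <<'E'
def catchprof(f,o):
    v,u=np.mgrid[20:400:4,150:400:2];p=np.stack([u.ravel(),v.ravel()],1);d=wray(f,p);T=f["world_from_camera"]
    ax=-T[:3,2];z=f["range_z"][p[:,1],p[:,0]];P=T[:3,3]+d*(z/(d@ax))[:,None];L=(P-o)@M
    for x in range(-50,110,16):
        k=(z>0)&(abs(L[:,1])<5)&(L[:,0]>=x)&(L[:,0]<x+16)
        if k.any(): print(x+8,k.sum(),np.median(L[k,2]).round(1))
E
python3 - <<'E'
from h import *
f=dict(np.load("w8.npz"));catchprof(f,MID)
E
```

```text
-26 45 21.6
6 42 31.5
22 70 31.4
38 89 31.4
54 328 79.3
70 167 31.4
86 191 31.4
102 233 31.5
```

The catch top reads 31.4 mm along its whole length, so it is fully down behind the bar. Release and back out square to the floor.

```bash
python3 -m creep '0 0 0 0 0 0 60;0 0 0 0 0 0 60;0 0 0 0 0 0 60;0 0 0 -0.01 0 -0.03 60;0 0 0 -0.027 0 -0.075 60;0 0 0 -0.05 0 -0.13 60;0 0 0 -0.05 0 -0.18 60;0 0 0 -0.05 0 -0.18 0'
python3 - <<'E'
from h import *
f=get("wrist");np.savez("w9.npz",**f);cv2.imwrite("pics/w9.png",f["img"][...,::-1])
catchprof(f,MID)
u=np.array([np.cos(np.radians(85)),np.sin(np.radians(85))])
c=np.array([454.7,-323.6]);t=c-u*31
print(r.sense()["qpos"].round(2));plan([*t,130],85.0,0)
E
```

```text
clock: 16.9
eef_pos: [521.2, -3.1, 294.4]
tcp_rot: [-3.141, -0.18, -0.13]
contact_force: [-0.3, 0.4, -0.6]
opening: 0.956
grasp_force: 0.0
-42 7 29.3
-26 23 22.6
-10 10 15.3
6 18 31.3
22 17 31.6
38 22 31.3
54 30 31.5
70 192 270.3
86 91 277.2
102 30 31.4
[ 0.01  0.04  1.9  -0.03  1.03  1.72]
turn deg [  8.2  -7.8 -92.2] shift m [-0.0501  0.3572  0.1555]
```

```bash
python3 -m creep '8.2 -7.8 -92.2 -0.05 0.357 0.02 0;8.2 -7.8 -92.2 -0.05 0.357 0.02 0;8.2 -7.8 -92.2 -0.05 0.357 0.02 0;8.2 -7.8 -92.2 -0.05 0.357 0.02 0;8.2 -7.8 -92.2 -0.05 0.357 0.02 0;8.2 -7.8 -92.2 -0.05 0.357 0.07 0;8.2 -7.8 -92.2 -0.05 0.357 0.13 0;8.2 -7.8 -92.2 -0.05 0.357 0.155 0'
python3 -m creep '0 0 -6 0 0 0 0;0 0 -6 0 0 0 0'
python3 - <<'E'
from h import *
f=get("wrist");print(wblock(f,16,(170,400,60,262)),r.sense()["eef_pos"],r.sense()["tcp_rot"],r.sense()["qpos"].round(2))
E
```

```text
clock: 17.95
eef_pos: [449.6, -356.0, 125.9]
tcp_rot: [3.126, -0.025, 1.202]
contact_force: [0.4, 0.4, -0.5]
opening: 0.996
grasp_force: 0.0
clock: 18.2
eef_pos: [449.5, -353.8, 126.4]
tcp_rot: [3.126, -0.025, 1.302]
contact_force: [0.6, -0.1, 0.4]
opening: 0.996
grasp_force: 0.0
px (222, 119, 93, 122)
((454.76873779296875, -326.153564453125), (89.55875396728516, 59.72125244140625), 85.16956329345703) [ 450.0127012  -354.04469869  127.54913375] [ 3.1238363  -0.02398718  1.30027733] [-0.69  0.39  1.84  0.04  0.9  -0.44]
```

```bash
python3 -c "
from h import *
plan([452.2,-356.0,70],85.1,-20);plan([452.2,-356,6.5],85.1,-20)"
```

```text
turn deg [ -0.7 -21.2 -10.7] shift m [-0.0027  0.0016  0.0575]
turn deg [ -0.7 -21.2 -10.7] shift m [-0.0042  0.0005  0.121 ]
```

```bash
python3 -m creep '-0.7 -21.2 -10.7 -0.003 0.0015 0.03 0;-0.7 -21.2 -10.7 -0.003 0.0015 0.055 0;-0.7 -21.2 -10.7 -0.003 0.0015 0.055 0;-0.7 -21.2 -10.7 -0.003 0.001 0.08 0;-0.7 -21.2 -10.7 -0.004 0.0005 0.1 0;-0.7 -21.2 -10.7 -0.004 0.0005 0.117 0;-0.7 -21.2 -10.7 -0.004 0.0005 0.12 0;-0.7 -21.2 -10.7 -0.004 0.0005 0.12 0'
python3 -c "
from h import *
plan([452.2,-356,6.5],85.1,-20)"
```

```text
clock: 19.25
eef_pos: [453.2, -356.3, 9.4]
tcp_rot: [3.139, 0.35, 1.486]
contact_force: [-0.2, -0.9, 0.2]
opening: 1.0
grasp_force: 0.0
turn deg [0.2 0.1 0. ] shift m [ 0.0012 -0.0011  0.0026]
```

```bash
python3 -m creep '0.2 0.1 0 0.001 -0.001 0.0025 0;0.2 0.1 0 0.001 -0.001 0.0025 0;0.2 0.1 0 0.001 -0.001 0.0025 255;0.2 0.1 0 0.001 -0.001 0.0025 255;0.2 0.1 0 0.001 -0.001 0.0025 255;0.2 0.1 0 0.001 -0.001 0.0025 255;0.2 0.1 0 0.001 -0.001 0.0025 255' 110
python3 -m creep '0 0 0 -0.02 0 -0.06 255;0 0 0 -0.04 0 -0.12 255;0 0 0 -0.07 0 -0.18 255;0 0 0 -0.07 0 -0.18 255'
python3 - <<'E'
from h import *
f=get("wrist");cv2.imwrite("pics/w10.png",f["img"][...,::-1])
plan(lane(WIDE,-125,0,66),AZ,10);print(lane(WIDE,-125,0,66),r.sense()["qpos"].round(2))
E
```

```text
clock: 20.12
eef_pos: [451.9, -356.0, 7.2]
tcp_rot: [-3.14, 0.349, 1.487]
contact_force: [-2.7, 8.6, 15.4]
opening: 0.661
grasp_force: 112.6
clock: 20.62
eef_pos: [453.9, -361.7, 203.5]
tcp_rot: [3.136, 0.351, 1.484]
contact_force: [0.3, 0.5, -8.2]
opening: 0.649
grasp_force: 120.4
turn deg [ 8.2 23.1 93.1] shift m [ 0.2859 -0.0408  0.004 ]
[434.75526502 -91.16276087  99.65767665] [-0.49  0.25  1.9  -0.42  0.89 -0.15]
```

```bash
python3 -m creep '8.2 23.1 93.1 0.26 -0.041 -0.06 255;8.2 23.1 93.1 0.26 -0.041 -0.06 255;8.2 23.1 93.1 0.26 -0.041 -0.06 255;8.2 23.1 93.1 0.26 -0.041 -0.06 255;8.2 23.1 93.1 0.26 -0.041 -0.06 255;8.2 23.1 93.1 0.26 -0.041 -0.06 255;8.2 23.1 93.1 0.26 -0.041 -0.06 255;8.2 23.1 93.1 0.26 -0.041 -0.06 255'
python3 - <<'E'
from h import *
plan(lane(WIDE,-125,0,66),AZ,10);print(r.sense()["qpos"].round(2))
E
```

```text
clock: 21.68
eef_pos: [430.8, -92.6, 164.2]
tcp_rot: [3.104, -0.121, 0.039]
contact_force: [-0.7, -0.1, -7.5]
opening: 0.651
grasp_force: 120.4
turn deg [0.7 2.9 9.7] shift m [-0.0038 -0.0037  0.0645]
[-0.21  0.09  2.16 -0.01  0.77  1.33]
```

```bash
python3 -m creep '0.7 2.9 9.7 -0.004 -0.004 0.03 255;0.7 2.9 9.7 -0.004 -0.004 0.064 255;0.7 2.9 9.7 -0.004 -0.004 0.064 255;0.7 2.9 9.7 -0.004 -0.004 0.064 255'
python3 - <<'E'
from h import *
s=r.sense();print(s["qpos"].round(2),inlane(WIDE,s["eef_pos"]).round(1))
plan(lane(WIDE,-125,0,25),AZ,10)
f=get("wrist");np.savez("w11.npz",**f);cv2.imwrite("pics/w11.png",f["img"][...,::-1]);tongue(f,WIDE,range(30,100,6),(190,360))
E
```

```text
clock: 22.18
eef_pos: [436.5, -91.3, 102.4]
tcp_rot: [3.14, -0.177, -0.125]
contact_force: [0.1, 0.4, -6.7]
opening: 0.651
grasp_force: 120.9
[-0.22  0.19  2.24  0.03  0.54  1.45] [-1.221e+02  1.000e-01  6.750e+01]
turn deg [ 0.  -0.1  0.3] shift m [0.0117 0.0001 0.041 ]
30 235.5 323.5 [[-17.5, 21.2, 0.0], [-16.9, -25.0, 0.0]]
36 235.5 323.5 [[-20.8, 21.3, 0.0], [-20.3, -25.1, 0.0]]
42 235.5 322.5 [[-24.1, 21.4, 0.0], [-23.6, -24.7, 0.0]]
48 236.5 322.5 [[-27.5, 20.9, 0.0], [-27.0, -24.8, 0.0]]
54 236.5 322.5 [[-30.8, 21.0, 0.0], [-30.4, -25.0, 0.0]]
60 236.5 321.5 [[-34.2, 21.1, 0.0], [-33.8, -24.6, 0.0]]
66 236.5 321.5 [[-37.6, 21.2, 0.0], [-37.2, -24.8, 0.0]]
72 236.5 321.5 [[-41.0, 21.3, 0.0], [-40.6, -24.9, 0.0]]
78 236.5 320.5 [[-44.4, 21.4, 0.0], [-44.0, -24.6, 0.0]]
84 274.5 275.5 [[-48.1, 0.6, 0.0], [-48.1, 0.0, 0.0]]
90 274.5 275.5 [[-51.6, 0.6, 0.0], [-51.6, 0.0, 0.0]]
96 274.5 275.5 [[-55.1, 0.6, 0.0], [-55.1, 0.0, 0.0]]
```

View pics/w11.png

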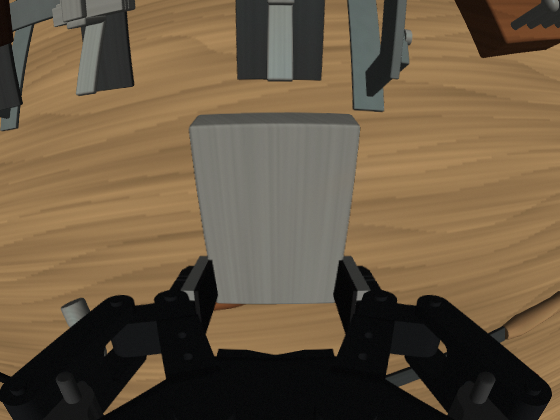

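The slab is held straight, centred at 275 (190 to 358 at its front edge), and the wide tongue's centre is at 279, which gives lane y=-1.8 (width 46 mm checks, and the lane spacing becomes 100 mm). Shift and lower.

```bash
python3 -c "
from h import *
plan(lane(WIDE,-123,-1.8,30),AZ,10);plan(lane(WIDE,-123,-1.8,9.5),AZ,10);plan(lane(WIDE,-111,-1.8,8.5),AZ,10)"
python3 -m creep '0 0 0.3 0.006 0.002 0.02 255;0 0 0.3 0.012 0.002 0.035 255;0 0 0.3 0.012 0.002 0.035 255;0 0 0.3 0.012 0.002 0.035 255'
python3 -c "
from h import *
s=r.sense();print(inlane(WIDE,s['eef_pos']).round(1))
plan(lane(WIDE,-123,-1.8,9.5),AZ,10);plan(lane(WIDE,-111,-1.8,8.5),AZ,10)"
```

```text
turn deg [ 0.1 -0.2  0.4] shift m [0.0109 0.0019 0.0362]
turn deg [ 0.1 -0.2  0.4] shift m [0.0178 0.0019 0.0555]
turn deg [ 0.1 -0.2  0.4] shift m [0.0295 0.002  0.0523]
clock: 22.72
eef_pos: [455.0, -95.8, 71.4]
tcp_rot: [3.14, -0.18, -0.13]
contact_force: [-0.6, -0.6, -7.0]
opening: 0.649
grasp_force: 121.0
[-121.2   -1.9   31.2]
turn deg [ 0.1 -0.3  0.1] shift m [ 0.0056 -0.0002  0.021 ]
turn deg [ 0.1 -0.3  0.1] shift m [ 0.0173 -0.0001  0.0179]
```

```bash
python3 -m creep '0.1 -0.3 0.1 0.002 0 0.012 255;0.1 -0.3 0.1 0.0056 0 0.021 255;0.1 -0.3 0.1 0.0056 0 0.021 255;0.1 -0.3 0.1 0.0115 0 0.0195 255;0.1 -0.3 0.1 0.0173 0 0.018 255;0.1 -0.3 0.1 0.0173 0 0.018 255'
python3 -c "
from h import *
s=r.sense();print(inlane(WIDE,s['eef_pos']).round(1),(M.T@s['contact_force']).round(1))
for x in(-80,-50,-20,20):plan(lane(WIDE,x,-1.8,7.5),AZ,10)"
```

```text
clock: 23.48
eef_pos: [466.6, -96.9, 52.8]
tcp_rot: [-3.139, -0.157, -0.132]
contact_force: [-17.4, -1.5, -12.1]
opening: 0.649
grasp_force: 120.9
[-120.4   -1.5    9.3] [-20.9  -3.8  -1.9]
turn deg [-0.1  1.  -0.1] shift m [ 0.0384  0.0002 -0.0128]
turn deg [-0.1  1.  -0.1] shift m [ 0.0664  0.0001 -0.0236]
turn deg [-0.1  1.  -0.1] shift m [ 0.0944  0.     -0.0343]
turn deg [-0.1  1.  -0.1] shift m [ 0.1318 -0.     -0.0486]
```

Blocked by about 20 N at the tongue end: the slab's front is too low. Back off and measure its actual tilt in the grip.

```bash
python3 -m creep '0 0 0 -0.02 0 -0.002 255;0 0 0 -0.025 0 -0.012 255;0 0 0 -0.025 0 -0.012 255'
python3 - <<'E'
from h import *
def top(f,o):
    v,u=np.mgrid[135:240:3,230:320:3];p=np.stack([u.ravel(),v.ravel()],1);d=wray(f,p);T=f["world_from_camera"]
    z=f["range_z"][p[:,1],p[:,0]];P=T[:3,3]+d*(z/(d@-T[:3,2]))[:,None];L=(P-o)@M
    c=np.polyfit(L[:,0],L[:,2],1);e=L[:,2]-np.polyval(c,L[:,0]);print("slope deg",np.degrees(np.arctan(c[0])),"resid",e.std(),"x",L[:,0].min(),L[:,0].max(),"z",np.polyval(c,[L[:,0].min(),L[:,0].max()]))
f=dict(np.load("w11.npz"));top(f,WIDE)
f=get("wrist");top(f,WIDE);s=r.sense();print(inlane(WIDE,s["eef_pos"]).round(1),s["tcp_rot"].round(3),(M.T@s["contact_force"]).round(1))
E
```

```text
clock: 23.85
eef_pos: [449.6, -95.2, 64.7]
tcp_rot: [-3.141, -0.177, -0.132]
contact_force: [1.3, -0.3, -6.4]
opening: 0.649
grasp_force: 120.9
slope deg 6.215879150181355 resid 6.2750378356576375 x -94.27437264244821 -10.17301663375319 z [72.9241919  82.08410681]
slope deg 4.453261980909141 resid 5.493426975894538 x -101.81072385216092 -17.310071357979083 z [34.10994159 40.69093474]
[-128.9   -2.1   27.8] [-3.141 -0.177 -0.132] [-2.9 -0.2 -5.8]
```

```bash
python3 - <<'E'
from h import *
f=get("wrist");T=f["world_from_camera"]
for u in(225,275,325):
  p=np.array([[u,v] for v in range(90,300,15)]);d=wray(f,p);z=f["range_z"][p[:,1],p[:,0]]
  L=(T[:3,3]+d*(z/(d@-T[:3,2]))[:,None]-WIDE)@M
  print(u,[(int(v),*l) for v,l in zip(p[:,1],L.round(1).tolist())])
E
```

```text
225 [(90, -67.2, 31.8, -81.3), (105, -76.6, 31.5, -75.8), (120, -53.2, 15.3, 29.0), (135, -56.8, 14.7, 34.8), (150, -62.7, 15.2, 34.3), (165, -68.9, 15.7, 33.8), (180, -73.8, 15.8, 36.2), (195, -80.9, 16.5, 35.1), (210, -86.9, 16.9, 36.4), (225, -94.3, 17.6, 36.1), (240, -102.2, 18.4, 35.9), (255, -110.4, 19.1, 36.2), (270, -119.4, 20.0, 36.2), (285, -129.0, 21.0, 36.6)]
275 [(90, -67.9, -2.4, -81.0), (105, -77.5, -2.4, -76.6), (120, -52.9, -2.5, 31.0), (135, -57.1, -2.5, 34.6), (150, -62.7, -2.5, 34.7), (165, -68.9, -2.5, 34.1), (180, -74.0, -2.4, 36.0), (195, -80.7, -2.4, 35.5), (210, -88.0, -2.4, 34.7), (225, -94.5, -2.4, 35.9), (240, -101.8, -2.4, 36.3), (255, -110.3, -2.4, 36.0), (270, -119.4, -2.4, 36.0), (285, -128.7, -2.4, 36.6)]
325 [(90, -67.4, -36.7, -81.8), (105, -76.8, -36.4, -76.1), (120, -52.6, -19.9, 30.9), (135, -56.7, -19.6, 35.0), (150, -62.2, -19.9, 35.4), (165, -68.0, -20.3, 35.6), (180, -74.2, -20.8, 35.6), (195, -80.7, -21.3, 35.5), (210, -87.6, -21.9, 35.4), (225, -94.4, -22.4, 36.1), (240, -101.4, -23.0, 37.0), (255, -110.1, -23.9, 36.5), (270, -120.3, -25.0, 35.4), (285, -128.6, -25.7, 37.0)]
```

The slab droops 1.4° in the grip (front 2 mm low). Pitch the tool up 1.4° and re-enter slightly higher.

```bash
python3 -c "
from h import *
for x,z in((-124,11),(-112,11),(-100,9)):plan(lane(WIDE,x,-1.8,z),AZ,11.4)"
```

```text
turn deg [-0.   1.3 -0.1] shift m [ 0.0104 -0.0003  0.0139]
turn deg [-0.   1.3 -0.1] shift m [ 0.0217 -0.0003  0.0098]
turn deg [-0.   1.3 -0.1] shift m [ 0.0336 -0.0003  0.0076]
```

```bash
python3 -m creep '0 1.3 0 0.005 0 0.007 255;0 1.3 0 0.0104 0 0.0139 255;0 1.3 0 0.0104 0 0.0139 255;0 1.3 0 0.016 0 0.0118 255;0 1.3 0 0.0217 0 0.0098 255;0 1.3 0 0.0217 0 0.0098 255'
python3 -c "
from h import *
s=r.sense();print(inlane(WIDE,s['eef_pos']).round(1),(M.T@s['contact_force']).round(1))
for x,z in((-100,9),(-80,8.5),(-50,8),(-20,8),(20,8)):plan(lane(WIDE,x,-1.8,z),AZ,11.4)"
```

```text
clock: 24.7
eef_pos: [472.5, -98.2, 58.2]
tcp_rot: [-3.141, -0.198, -0.132]
contact_force: [-0.0, -0.5, -7.0]
opening: 0.651
grasp_force: 121.0
[-112.6   -2.    10.9] [-3.5 -0.5 -6.1]
turn deg [-0.   0.  -0.1] shift m [ 0.0125 -0.0003 -0.0022]
turn deg [-0.   0.  -0.1] shift m [ 0.0316 -0.0003 -0.0081]
turn deg [-0.   0.  -0.1] shift m [ 0.0602 -0.0003 -0.0172]
turn deg [-0.   0.  -0.1] shift m [ 0.0886 -0.0003 -0.0268]
turn deg [-0.   0.  -0.1] shift m [ 0.1265 -0.0004 -0.0396]
```

Entered freely. Push to x=-80, then check the force.

```bash
python3 -m creep '0 0 0 0.006 0 -0.001 255;0 0 0 0.0125 0 -0.0022 255;0 0 0 0.019 0 -0.0042 255;0 0 0 0.025 0 -0.006 255;0 0 0 0.0316 0 -0.0081 255;0 0 0 0.0316 0 -0.0081 255'
python3 - <<'E'
from h import *
s=r.sense();print(inlane(WIDE,s['eef_pos']).round(1),(M.T@s['contact_force']).round(1))
for x,z in((-50,8),(-20,8),(20,8)):plan(lane(WIDE,x,-1.8,z),AZ,11.4)
f=get("wrist");cv2.imwrite("pics/w12.png",f["img"][...,::-1]);tongue(f,WIDE,range(40,110,8),(190,360));T=f["world_from_camera"]
for u in(225,325):
  p=np.array([[u,v] for v in range(120,300,20)]);d=wray(f,p);z=f["range_z"][p[:,1],p[:,0]]
  print(((T[:3,3]+d*(z/(d@-T[:3,2]))[:,None]-WIDE)@M).round(0)[:,[0,2]].tolist())
E
```

```text
clock: 25.45
eef_pos: [501.6, -102.1, 72.1]
tcp_rot: [-3.141, -0.198, -0.132]
contact_force: [0.2, -0.4, -7.4]
opening: 0.653
grasp_force: 120.9
[-80.2  -2.1   8.3] [-3.5 -0.4 -6.5]
turn deg [-0.   0.  -0.1] shift m [ 0.0287 -0.0003 -0.0093]
turn deg [-0.   0.  -0.1] shift m [ 0.0571 -0.0003 -0.0189]
turn deg [-0.   0.  -0.1] shift m [ 0.095  -0.0004 -0.0317]
80 211.5 334.5 [[8.4, 21.4, 0.0], [8.2, -24.7, 0.0]]
88 212.5 334.5 [[5.2, 21.2, 0.0], [5.1, -24.9, 0.0]]
96 213.5 333.5 [[2.0, 21.0, 0.0], [1.9, -24.7, 0.0]]
104 213.5 333.5 [[-1.2, 21.2, 0.0], [-1.3, -24.9, -0.0]]
[[-4.0, 12.0], [-10.0, 17.0], [-17.0, 18.0], [-26.0, 17.0], [-35.0, 16.0], [-44.0, 17.0], [-54.0, 17.0], [-65.0, 17.0], [-78.0, 16.0]]
[[-5.0, 11.0], [-10.0, 17.0], [-18.0, 17.0], [-26.0, 17.0], [-35.0, 17.0], [-44.0, 17.0], [-53.0, 17.0], [-65.0, 17.0], [-77.0, 17.0]]
```

```bash
python3 -m creep '0 0 0 0.008 0 -0.0025 255;0 0 0 0.016 0 -0.005 255;0 0 0 0.024 0 -0.0077 255;0 0 0 0.032 0 -0.0104 255;0 0 0 0.040 0 -0.0131 255;0 0 0 0.048 0 -0.0158 255;0 0 0 0.057 0 -0.0189 255;0 0 0 0.057 0 -0.0189 255'
python3 -c "
from h import *
s=r.sense();print(inlane(WIDE,s['eef_pos']).round(1),(M.T@s['contact_force']).round(1))
for x,z in((0,8),(20,8)):plan(lane(WIDE,x,-1.8,z),AZ,11.4)"
```

```text
clock: 26.5
eef_pos: [553.7, -109.0, 102.1]
tcp_rot: [-3.141, -0.199, -0.132]
contact_force: [0.6, -0.1, -5.0]
opening: 0.653
grasp_force: 121.1
[-19.6  -2.2   8. ] [-2.   0.  -4.6]
turn deg [-0.   0.  -0.1] shift m [ 0.0186 -0.0004 -0.0063]
turn deg [-0.   0.  -0.1] shift m [ 0.0375 -0.0004 -0.0127]
```

```bash
python3 -m creep '0 0 0 0.007 0 -0.0024 255;0 0 0 0.014 0 -0.0048 255;0 0 0 0.021 -0.0003 -0.007 255;0 0 0 0.028 -0.0003 -0.0092 255;0 0 0 0.034 -0.0003 -0.0112 255;0 0 0 0.038 -0.0003 -0.012 255;0 0 0 0.038 -0.0003 -0.012 255;0 0 0 0.038 -0.0003 -0.012 255'
python3 - <<'E'
from h import *
s=r.sense();print(inlane(WIDE,s['eef_pos']).round(1),(M.T@s['contact_force']).round(1))
f=get("wrist");cv2.imwrite("pics/w13.png",f["img"][...,::-1]);catchprof(f,WIDE)
E
```

```text
clock: 27.5
eef_pos: [585.5, -112.8, 120.5]
tcp_rot: [-3.14, -0.194, -0.132]
contact_force: [-9.7, 1.9, 2.9]
opening: 0.655
grasp_force: 122.5
[17.3 -1.7  7.9] [-7.1  0.6  7.4]
-26 44 21.7
6 48 31.8
22 64 32.0
38 87 31.9
54 342 80.6
70 134 31.7
86 180 31.7
102 218 31.7
```

The catch top is level at 31.8 mm, so it is down behind the slab. Release and back out, then check both from above.

```bash
python3 -m creep '0 0 0 0 0 0 30;0 0 0 0 0 0 30;0 0 0 0 0 0 30;0 0 0 -0.01 0 -0.03 30;0 0 0 -0.027 0 -0.075 30;0 0 0 -0.05 0 -0.13 30;0 0 0 -0.07 0 -0.18 30;0 0 0 -0.07 0 -0.18 30'
python3 -m creep '0 0 0 -0.06 0 -0.05 30;0 0 0 -0.12 0 -0.08 30;0 0 0 -0.15 0 -0.1 30;0 0 0 -0.15 0 -0.1 30'
python3 - <<'E'
from h import *
f=get("top");W=pts(f)
for n,o,hw in(("narrow",MID,22),("wide",WIDE,30)):
    L=(W-o)@M;x,y,z=L[...,0],L[...,1],L[...,2]
    b=(abs(y+1)<4.5)&(z>20)&(z<60)&(x>0)&(x<100)
    k=(abs(y+1)>9)&(abs(y+1)<hw+6)&(z>12)&(z<23)&(x>-40)&(x<102)
    print(n,"bar z",np.percentile(z[b],[10,50,90]).round(1),"slope",np.polyfit(x[b],z[b],1)[0].round(3),"block x",np.percentile(x[k],[1,99]).round(1),"y",np.percentile(y[k],[1,99]).round(1),"z",np.median(z[k]).round(1),k.sum())
cv2.imwrite("pics/end.png",cv2.resize(f["img"][100:205,195:335],None,fx=5,fy=5,interpolation=cv2.INTER_CUBIC)[...,::-1])
print(r.sense()["eef_pos"])
E
```

```text
clock: 28.55
eef_pos: [484.7, -99.9, 287.7]
tcp_rot: [-3.141, -0.204, -0.132]
contact_force: [1.5, 0.9, 0.9]
opening: 0.885
grasp_force: 0.0
clock: 29.05
eef_pos: [317.4, -77.6, 353.4]
tcp_rot: [-3.141, -0.201, -0.132]
contact_force: [1.1, -0.1, -1.0]
opening: 0.881
grasp_force: 0.0
narrow bar z [28.4 31.4 33.8] slope 0.013 block x [  4.2 101.2] y [-28.1  26.4] z 16.6 219
wide bar z [28.5 31.7 34.7] slope 0.014 block x [ 2.8 97.6] y [-35.8  33. ] z 16.2 410
[318.73424455 -77.86546804 352.85480014]
```

```bash
python3 - <<'E'
from h import *
d=dict(np.load("top.npz"));ok=True;g=get("top")
for o in(MID,WIDE):
    s=[]
    for f in(d,g):
        L=(pts(f)-o)@M;x,y,z=L[...,0],L[...,1],L[...,2];b=(abs(y+1)<4.5)&(z>26)&(z<45)&(x>0)&(x<100);s.append(np.polyfit(x[b],z[b],1)[0])
    print(np.round(s,3));ok&=abs(s[1]-s[0])<.02
print(ok)
if ok: print(r.sign_off())
E
```

```text
[0.002 0.013]
[-0.003  0.005]
True
the job is handed in; nothing more can be done
None
```

Both steel blocks are in their lanes with the catches measured down behind them, and I handed the job in at about 29 s; no verdict came back, and I did not re-measure the wooden block or the bench items at the end.

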